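Clamp the lid of the punch case with its draw latch

ROBOT

A 7-joint arm with a two-finger parallel gripper is mounted at the origin on the work surface. World frame = base frame: x ahead of the robot, y to its left, z up, the work surface at z = 0. Lengths are in mm, angles in rad, forces in N, time in s.
With the tool pointing down it reaches from about 425 to 875 mm from the base axis. Payload 4.7 kg.
Tool frame: the origin (TCP) lies at the very end of the fingers, on their centre line; the grasp point (between the pads) lies 19 mm behind it; x points along the fingers, z is the direction in which the jaws open and shut, and the axes are right-handed (so a half turn about x gives the same grasp; the last joint's range is limited). The gripper opens to 87 mm and grips with 3 to 60 N. Pads are 19 mm wide; open, the fingers measure 117 mm over their backs; the gripper's body (75 mm by 190 mm) begins 51 mm behind the grasp point.
Start: joints at [1.315, 0.321, -0.07, 1.45, 0.023, 1.371, -0.057], TCP at [173.229, -626.512, 222.587] pointing down, gripper open.
Joint ranges: [-2.86, 2.86], [-0.3, 2.09], [-1.38, 1.24], [0.06, 2.45], [-1.56, 4.7], [0.09, 2.05], [-2.69, 2.69]. Speed limits (rad/s): [2.57, 2.57, 3.14, 3.14, 3.14, 3.14, 3.14].

INTERFACE

Orientations are given as a unit quaternion [x, y, z, w].
In Python, from station import * gives the robot as it stands.
- The arm moves only by the tool step_arm, never from a script. Its argument "moves" is text: rows parted by semicolons, each of 7 numbers parted by spaces: the shift along the tool's x, y, z in m, then the turn, a rotation vector about the tool's x, y, z in rad, then the opening, from 0 (shut) to 1 (fully open). A call has 1 to 5 rows; each row shifts and turns the commanded pose from where the row before left it, along the tool's axes as they then stand; what a row does not reach is not made up. A row lasts 1/8 s, in which the tool goes at most 62.5 mm and 10.7 degrees, less where a joint would pass 70% of its speed; a pose out of reach is approached as far as the arm can. A call is refused whole if a number of a shift passes 0.0625 or a number of a turn 0.188, either way. A call with a gripper value outside its range is refused whole. The fingers move at their own pace and stop on an object; "grip_force" is the grip in N (left out, the last holds). Time passes only in rows, so rows that do not move let the fingers close. It gives the time, the measured TCP pose, the force and the opening at its end, in the units of the state.
- sense(): the state, without advancing time (a new reading comes with each control period).
- capture(name): name is "scene" or "top"; returns the picture (384x512x3 uint8, red, green, blue); there is no depth.
- get_calibration(name): a dict with "fx", "fy", "cx", "cy" (pixels), "k1" (the pictures are not rectified: a ray, as slopes to the right and down, at radius r is drawn at 1 + k1 r^2 times it, then the intrinsics apply), "cam_to_world" (4x4, takes a point from camera to world coordinates). Camera axes: x right, y up, looking along -z (the intrinsics and any distortion apply to the point x, -y, -z); pixel columns grow to the right and rows downward; lengths in mm; the calibration is good to about 2 mm. A picture is of the moment at which its call begins. get_calibration takes no time and is no camera call.
- sign_off(): hands the job in, once; it reports no verdict.
The state is a dict: "time": time; "joint_positions": joint angles; "qd": joint speeds; "joint_torque": joint torques, N m; "ee_pos": TCP position; "tcp_rot": TCP orientation; "wrist_force": force on the tool from outside, world axes, zero at the start; "ft_torque": the same for the moment, N m; "grip_width": finger opening in mm.
Only numpy, scipy, OpenCV 4.12 (cv2) and the standard library are available. Lean on these libraries where they do the work, as an engineer would, in place of code of your own. Each camera call takes 0.05 s, during which the arm holds its last target. There are 200 camera calls.

TASK

Two wooden punch cases stand on their hinge edges on the leather bench; one is already clamped, the other still has its draw latch open and its lid ajar on the seal. On the open one, swing the wire loop over so that its crossbar drops behind the hook on the lid, then push the latch lever back and fully down so that it snaps flat and clamps the lid.

Things in the scene. Friction and masses are not known exactly. Their poses are not given: they have to be found in the camera images.
- case: Near shell of the open case, dark wood, fixed; whole case 160 (x) x 200 (y) x 140 mm high, latch mid-top. Origin: centre of the underside; z up, x from lever side across the seam to the lid, roughly away from the robot. Lever's axis, along y, at x -12, z 154 mm. A loose wooden spool (26 mm across, 32 high) stands on top 70 to 85 mm from the middle along y. The twin beside it is already clamped.
- lever (a joint): Steel lever 34 mm wide, tip 64 mm from its axis. 0 = flat, pointing to -x, upper face at z 160.5 mm in the case frame; pi/2 = up; starts 1.7 to 2.05, stays where left. Carries the loop's pivot: at angle q it is at x = -12 - 25 cos(q-0.226), z = 154 + 25 sin(q-0.226) mm. Once hooked, pushing it down resists from 0.9 rad (4 to 8 N near the tip), is past centre at 0.35, then snaps to 0.
- bar (a point): Middle of the crossbar of the steel wire loop: wire 6 mm thick, loop 51 mm wide along y, bar 85 mm from the loop's pivot. Starts about upright (within 25 degrees), above the lever's tip, held by light friction; pushed to +x past 40 degrees from upright it falls in an arc behind the hook. Hooked: bar on the steel pad beyond the hook, at x 48 to 72, z 146 mm in the case frame.
- lid (a joint): Lid's angle about its lower edge: 0 = ajar on its springy 8 mm seal, about 0.03 rad (4 mm at the top) when clamped; springs back unless clamped. On its top is the hook: a steel plate 26 mm wide along y, leaning 25 degrees to +x, foot at x 49, z 143, tip at x 57, z 163 mm in the case frame (lid ajar).

How it is judged:
By the outcome, as a careful person would: the job done as asked, in the order asked, and still so for the second after the job is handed in, with the robot touching nothing.
It also fails if it takes over 38 s, if anything falls off the work surface, if the arm or the gripper's body presses on something with over 40 N, if the wrist force passes 120 N, or if a joint passes its speed limit or range.

## Working session

There is one attempt and no reset: what is moved stays moved. The work goes in short steps, Python scripts to look and compute and a tool call to move; the robot and the scene stay as the last step left them, time stands still between calls to the robot, and variables do not carry over. Pictures are saved under pics/ and viewed, about 8 in all and at most 12, crops included, and the job is handed in when it is done.

Besides the shell and the picture viewer there is one more tool, called after ">>>" in YAML: its name, and indented under it one key for each argument. step_arm: Moves the arm, as the interface text tells. Its arguments: {"type":"object","properties":{"moves":{"type":"string"},"grip_force":{"type":"number"}},"required":["moves"]}

```bash
ls; mkdir -p pics; python3 - <<'E'
from station import *
import cv2
for n in("scene","top"):
    cv2.imwrite(f"pics/{n}0.png",cv2.resize(capture(n)[:,:,::-1],(800,600),interpolation=cv2.INTER_CUBIC)); print(n,get_calibration(n))
print(sense())
E
```

```text
pics
scene {'fx': 363.87688270349315, 'fy': 363.87688270349315, 'cx': 251.48690491151757, 'cy': 188.64957321221175, 'k1': 0.031232155472574494, 'cam_to_world': array([[ 7.90870761e-01,  5.83440729e-01, -1.84716957e-01,
         4.18689847e+02],
       [-6.11924854e-01,  7.49745366e-01, -2.51852853e-01,
        -1.82201837e+02],
       [-8.45052977e-03,  3.12215954e-01,  9.49973571e-01,
         8.12935303e+02],
       [ 0.00000000e+00,  0.00000000e+00,  0.00000000e+00,
         1.00000000e+00]])}
top {'fx': 383.9610985273562, 'fy': 383.9610985273562, 'cx': 251.73739811935388, 'cy': 197.5551915120369, 'k1': -0.02832397698499985, 'cam_to_world': array([[ 2.07874451e-02,  9.89675960e-01, -1.41807532e-01,
         4.55936182e+02],
       [-9.98955420e-01,  2.63333520e-02,  3.73446627e-02,
         6.12711809e+00],
       [ 4.06933825e-02,  1.40883103e-01,  9.89189567e-01,
         9.43137581e+02],
       [ 0.00000000e+00,  0.00000000e+00,  0.00000000e+00,
         1.00000000e+00]])}
{'time': 0.1, 'joint_positions': array([ 1.31510953,  0.32177181, -0.07006391,  1.4515389 ,  0.02260758,
        1.37080311, -0.05693045]), 'qd': array([-0.00071584, -0.00163749,  0.00068231, -0.00273917, -0.0017642 ,
       -0.00066865,  0.00077729]), 'joint_torque': array([ 1.58744911e-05, -4.92571378e+01, -4.05769609e-01, -3.13397205e+01,
       -6.42814999e-02,  3.94923321e-02,  7.49543574e-05]), 'ee_pos': array([ 173.04911028, -626.03184244,  221.56290489]), 'tcp_rot': array([ 0.42856205,  0.5632054 , -0.42788051,  0.56218548]), 'wrist_force': array([-0.11949165, -0.07834775,  0.78593498]), 'ft_torque': array([0.03252837, 0.05734268, 0.0100582 ]), 'grip_width': 87.25348376355262}
```

View pics/scene0.png

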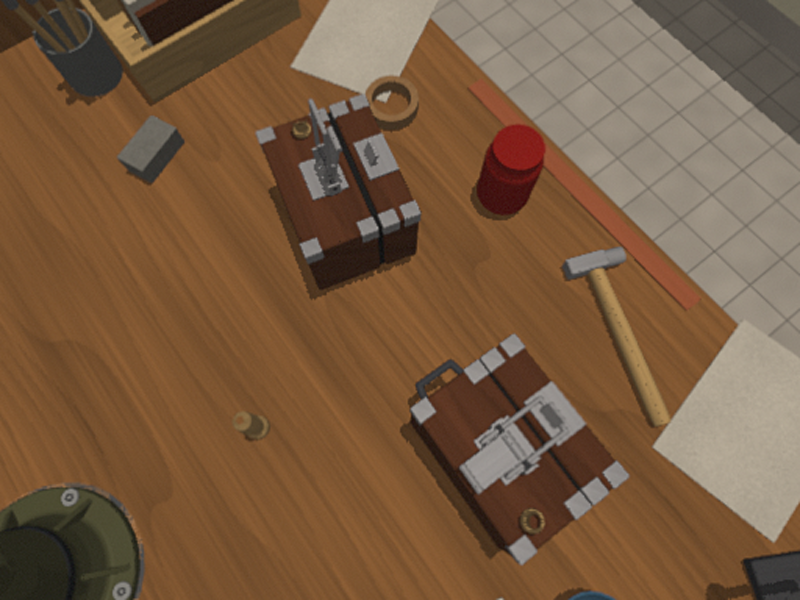

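View pics/top0.png

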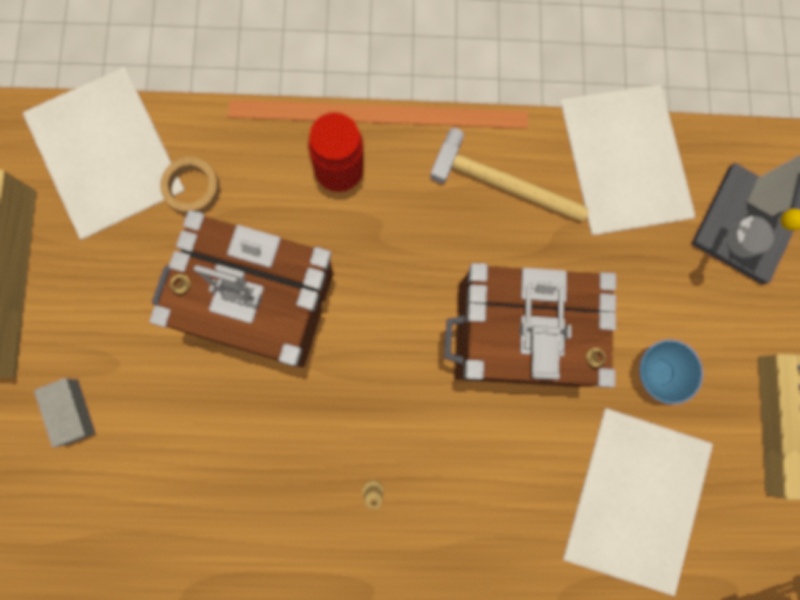

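```bash
cat > h.py <<'E'
from station import *
import numpy as np, cv2
class C:
    def __init__(s,n):
        c=get_calibration(n); s.T=np.array(c["cam_to_world"]); s.c=c; s.n=n
    def ray(s,px):
        c=s.c; d=np.array([(px[0]-c["cx"])/c["fx"],(px[1]-c["cy"])/c["fy"]]); u=d.copy()
        for _ in range(20): u=d/(1+c["k1"]*(u@u))
        v=s.T[:3,:3]@np.array([u[0],-u[1],-1]); return s.T[:3,3],v/np.linalg.norm(v)
    def plane(s,px,z):
        o,v=s.ray(px); return o+v*(z-o[2])/v[2]
    def proj(s,P):
        p=s.T[:3,:3].T@(np.asarray(P,float)-s.T[:3,3]); u=np.array([p[0],-p[1]])/-p[2]; c=s.c
        u=u*(1+c["k1"]*(u@u)); return np.array([u[0]*c["fx"]+c["cx"],u[1]*c["fy"]+c["cy"]])
def tri(c1,p1,c2,p2):
    o1,v1=c1.ray(p1);o2,v2=c2.ray(p2)
    t=np.linalg.lstsq(np.c_[v1,-v2],o2-o1,rcond=None)[0]
    a=o1+v1*t[0];b=o2+v2*t[1]; return (a+b)/2,np.linalg.norm(a-b)
def crop(im,x0,y0,w,h,k,f): cv2.imwrite(f,cv2.resize(im[y0:y0+h,x0:x0+w,::-1],None,fx=k,fy=k,interpolation=cv2.INTER_CUBIC))
E
python3 - <<'E'
from h import *
for n,(x0,y0,w,h) in {"scene":(155,50,120,145),"top":(90,125,130,115)}.items():
    im=capture(n); c=C(n)
    hsv=cv2.cvtColor(im,cv2.COLOR_RGB2HSV)
    m=((hsv[...,1]<45)&(hsv[...,2]>120)).astype(np.uint8)
    k,l,st,ce=cv2.connectedComponentsWithStats(m,connectivity=4)
    print(n)
    for i in range(1,k):
        x,y=ce[i]
        if st[i,4]>12 and x0<x<x0+w and y0<y<y0+h: print(ce[i].round(1),st[i].tolist(),c.plane(ce[i],140).round(1))
a=capture("scene");b=capture("top")
A=cv2.resize(a[50:195,155:275],None,fx=4,fy=4,interpolation=cv2.INTER_CUBIC)
crop(a,155,50,120,100,6,"pics/s1.png");crop(b,90,125,130,100,6,"pics/t1.png")
E
```

```text
scene
[245.4  61.2] [241, 58, 9, 7, 32] [718.9 236.8 140. ]
[204.4  73.7] [198, 63, 13, 22, 91] [629.4 266.3 140. ]
[216.6  69.3] [211, 65, 12, 10, 74] [656.9 258.9 140. ]
[169.6  86. ] [164, 81, 12, 11, 82] [552.7 286.9 140. ]
[213.3  87.6] [210, 81, 8, 14, 41] [624.3 226.1 140. ]
[241.1  99.6] [227, 86, 28, 28, 384] [653.4 166.5 140. ]
[199.4 113.9] [192, 102, 16, 25, 202] [564.1 192.7 140. ]
[218.5 113.8] [216, 106, 7, 15, 40] [595.9 168.4 140. ]
[262.1 133.7] [256, 128, 13, 12, 94] [639.   76.5 140. ]
[248.4 139.1] [242, 134, 14, 11, 97] [609.5  84.2 140. ]
[234.8 144.3] [229, 139, 13, 12, 99] [580.8  91.8 140. ]
[198.7 158. ] [192, 152, 14, 12, 102] [505.6 112.3 140. ]
top
[123.7 140.4] [118, 135, 12, 12, 104] [687.3 252.5 140. ]
[162.  157.2] [146, 145, 33, 26, 562] [652.7 168.9 140. ]
[119. 154.] [114, 148, 11, 13, 106] [657.1 260.1 140. ]
[204.8 164.5] [199, 159, 12, 13, 114] [639.5  77.4 140. ]
[114.4 166.8] [108, 161, 13, 12, 108] [629.  267.8 140. ]
[141.9 175. ] [125, 169, 31, 15, 212] [612.9 209.  140. ]
[200.4 177.9] [194, 172, 13, 13, 127] [610.1  85.6 140. ]
[151.3 193.8] [135, 181, 33, 25, 463] [573.4 186.9 140. ]
[196.4 190.8] [190, 185, 13, 13, 126] [582.3  92.9 140. ]
[102.1 201.8] [97, 196, 11, 13, 104] [553.9 288.1 140. ]
[185.1 226.7] [179, 221, 13, 13, 130] [506.3 113.1 140. ]
```

View pics/s1.png

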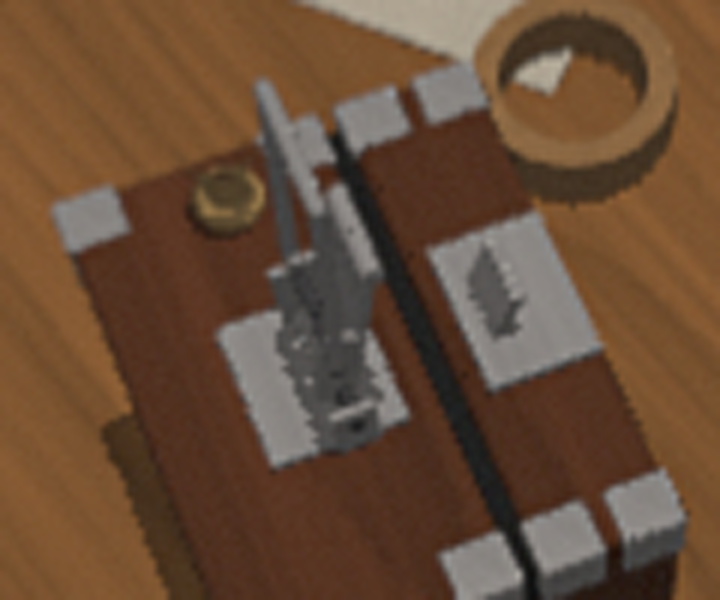

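View pics/t1.png

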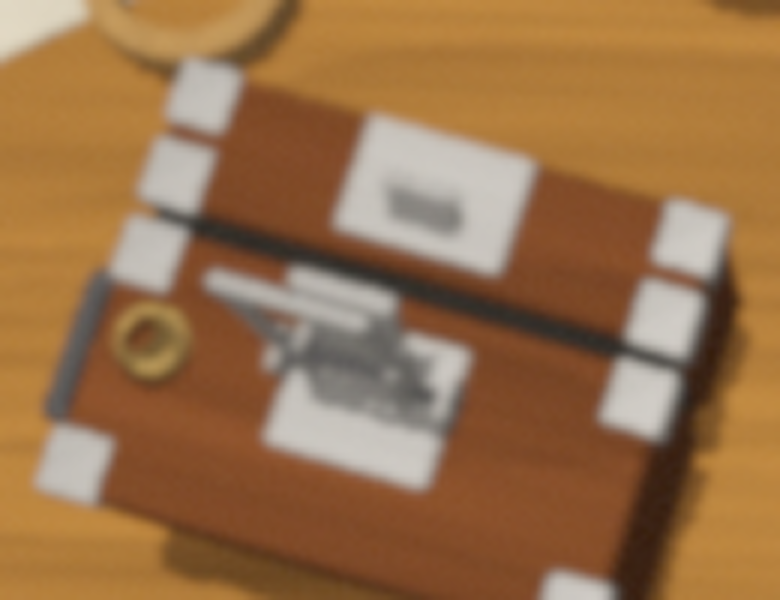

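```bash
cat >> h.py <<'E'
O=np.array([596.6,182.6,0]); a=np.arctan2(-35.6,133.4)
R=np.array([[np.cos(a),-np.sin(a),0],[np.sin(a),np.cos(a),0],[0,0,1]])
toC=lambda p:R.T@(np.asarray(p)-O)
toW=lambda p:O+R@np.asarray(p,float)
E
python3 - <<'E'
from h import *
s,t=C("scene"),C("top")
S=lambda x,y:(x/6+155-.5,y/6+50-.5); T=lambda x,y:(x/6+90-.5,y/6+125-.5)
for n,p,q in [("barL",S(264,88),T(210,280)),("barR",S(318,205),T(368,325)),("levL",S(337,190),T(292,272)),("levR",S(375,272),T(395,303)),("spool",S(230,190),T(150,335)),("hookplateNL",S(430,248),T(333,230)),("hookplateFR",S(602,350),T(535,160))]:
    P,e=tri(s,p,t,q); print(n,P.round(1),toC(P).round(1),round(e,1))
print("a",a); 
for p in [(49,-13,143),(57,-13,163),(49,13,143),(57,13,163)]: print((s.proj(toW(p))-(155,50))*6,(t.proj(toW(p))-(90,125))*6)
for y in(-15,0,15):
  print(toW((0,y,250)))
E
```

```text
barL [596.2 211.1 257. ] [ -7.7  27.4 257. ] 0.2
barR [581.5 160.2 269.5] [ -8.8 -25.6 269.5] 0.1
levL [609.  200.  207.2] [  7.5  20.  207.2] 1.7
levR [599.1 165.2 212.1] [  6.9 -16.2 212.1] 1.2
spool [599.2 265.4 141. ] [-18.8  80.6 141. ] 1.2
hookplateNL [640.9 204.3 137.9] [ 37.2  32.4 137.9] 2.0
hookplateFR [667.5 135.4 134.2] [ 80.6 -27.3 134.2] 2.3
a -0.26078901113492914
[502.50933815 330.49678621] [461.02954042 225.71099739]
[521.79723927 291.14982857] [457.93217334 190.63287005]
[474.63098178 270.61072005] [390.62155606 205.15462092]
[493.05387854 230.17143274] [385.88894395 169.61681701]
[592.73235554 168.10719743 250.        ]
[596.6 182.6 250. ]
[600.46764446 197.09280257 250.        ]
```

```bash
cat >> h.py <<'E'
from scipy.spatial.transform import Rotation as Ro
def st():
    s=sense(); M=Ro.from_quat(s["tcp_rot"]).as_matrix(); return s,M
def report(goal=None,sgn=None):
    s,M=st(); yc=R[:,1]; sg=sgn or (1 if M[:,2]@yc>0 else -1)
    G=np.c_[[0,0,-1],np.cross(sg*yc,[0,0,-1]),sg*yc]
    print("t",round(s["time"],2),"tcp",s["ee_pos"].round(1),"case",toC(s["ee_pos"]).round(1),"F case",(R.T@s["wrist_force"]).round(1),"w",round(s["grip_width"],1))
    print("rotvec to goal(tool)",Ro.from_matrix(M.T@G).as_rotvec().round(3))
    if goal is not None: print("tool shift",(M.T@(toW(goal)-s["ee_pos"])).round(1),"in goal frame",(G.T@(toW(goal)-s["ee_pos"])).round(1))
    return M
E
python3 - <<'E'
from h import *
M=report((-45,0,300)); print(M.round(3)); report((-45,0,300),-1);report((-45,0,300),1)
E
```

```text
t 0.3 tcp [ 173.2 -626.3  222.2] case [-200.5 -890.7  222.2] F case [-0.6  0.   0.1] w 86.9
rotvec to goal(tool) [ 0.531 -0.001  0.   ]
tool shift [ -77.4  584.9 -689.6] in goal frame [ -77.8  155.5 -890.7]
[[-0.     0.964  0.267]
 [ 0.001  0.267 -0.964]
 [-1.    -0.    -0.001]]
t 0.3 tcp [ 173.2 -626.3  222.2] case [-200.5 -890.7  222.2] F case [-0.6  0.   0.1] w 86.9
rotvec to goal(tool) [ 0.531 -0.001  0.   ]
tool shift [ -77.4  584.9 -689.6] in goal frame [ -77.8  155.5 -890.7]
t 0.3 tcp [ 173.2 -626.3  222.2] case [-200.5 -890.7  222.2] F case [-0.6  0.   0.1] w 86.9
rotvec to goal(tool) [-2.611e+00 -0.000e+00 -1.000e-03]
tool shift [ -77.4  584.9 -689.6] in goal frame [ -77.8 -155.5  890.7]
```

>>> step_arm:
  moves: "-0.026 0.05 0 0.177 0 0 0; -0.026 0.05 0 0.177 0 0 0; -0.026 0.05 0 0.177 0 0 0; 0 0 -0.06 0 0 0 0; 0 0 -0.06 0 0 0 0"

```text
time: 0.92
ee_pos: [353.4, -495.6, 299.5]
tcp_rot: [0.561, 0.431, -0.561, 0.43]
wrist_force: [1.4, -0.1, 0.5]
grip_width: 44.4
```

>>> step_arm:
  moves: "0 0 -0.06 0 0 0 0; 0 0 -0.06 0 0 0 0; 0 0 -0.06 0 0 0 0; 0 0 -0.06 0 0 0 0; 0 0 -0.06 0 0 0 0"

```text
time: 1.55
ee_pos: [429.8, -205.0, 300.8]
tcp_rot: [0.561, 0.43, -0.561, 0.431]
wrist_force: [0.9, 0.1, -1.1]
grip_width: 1.8
```

```bash
python3 -c "
from h import *
report((-45,0,300)); print(sense()['joint_positions'].round(2))"
```

```text
t 1.55 tcp [ 429.8 -205.   300.8] case [ -61.3 -417.5  300.8] F case [ 0.8  0.4 -1.1] w 1.8
rotvec to goal(tool) [-0.     0.001 -0.001]
tool shift [   0.5   16.1 -417.5] in goal frame [   0.8   16.3 -417.5]
[ 0.75 -0.07 -0.34  1.73 -0.02  1.48 -1.42]
```

>>> step_arm:
  moves: "0 0.004 -0.06 0 0 0 0; 0 0.004 -0.06 0 0 0 0; 0 0.004 -0.06 0 0 0 0; 0 0.004 -0.06 0 0 0 0; 0 0 -0.06 0 0 0 0"

```text
time: 2.17
ee_pos: [522.9, 80.3, 300.8]
tcp_rot: [0.561, 0.43, -0.561, 0.431]
wrist_force: [1.6, 0.1, -0.0]
grip_width: 0.5
```

>>> step_arm:
  moves: "0 0 -0.06 0 0 0 0; 0 0 -0.05 0 0 0 0; 0 0 0 0 0 0 0; 0 0 0 0 0 0 0"

```text
time: 2.68
ee_pos: [550.8, 184.3, 300.2]
tcp_rot: [-0.561, -0.43, 0.561, -0.431]
wrist_force: [0.3, -0.7, -0.5]
grip_width: 0.7
```

```bash
python3 -c "
from h import *
report((-45,0,228)); print(sense()['joint_positions'].round(2))
crop(capture('scene'),155,30,120,100,6,'pics/s2.png')"
```

```text
t 2.67 tcp [550.8 184.3 300.2] case [-44.7 -10.2 300.2] F case [ 0.5 -0.6 -0.5] w 0.7
rotvec to goal(tool) [-0.001  0.001  0.   ]
tool shift [ 72.2  -0.3 -10.2] in goal frame [ 72.2  -0.3 -10.2]
[ 0.28  0.22 -0.76  1.48  0.15  1.5  -2.31]
```

View pics/s2.png

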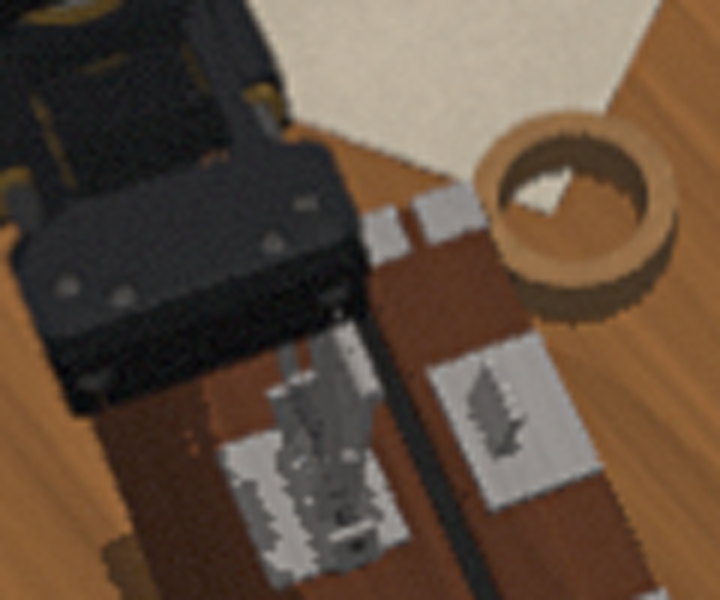

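>>> step_arm:
  moves: "0.04 0 -0.01 0 0 0 0; 0.033 0 0 0 0 0 0; 0 0.01 0 0 0 0 0; 0 0.01 0 0 0 0 0; 0 0.01 0 0 0 0 0"

```text
time: 3.35
ee_pos: [584.4, 186.2, 229.4]
tcp_rot: [0.562, 0.43, -0.56, 0.431]
wrist_force: [0.5, -0.2, -0.3]
grip_width: 0.4
```

>>> step_arm:
  moves: "0 0.01 0 0 0 0 0; 0 0.01 0 0 0 0 0; 0 0.01 0 0 0 0 0; 0 0.01 0 0 0 0 0; 0 0.01 0 0 0 0 0"

```text
time: 3.98
ee_pos: [631.3, 173.8, 227.4]
tcp_rot: [-0.561, -0.431, 0.561, -0.431]
wrist_force: [-0.1, 0.8, 0.8]
grip_width: 0.4
```

```bash
python3 -c "
from h import *
report((45,0,228)); print(sense()['joint_positions'].round(2))
crop(capture('top'),90,105,130,100,6,'pics/t3.png')"
```

```text
t 3.98 tcp [631.3 173.8 227.4] case [ 35.8   0.5 227.4] F case [-0.3  0.8  0.8] w 0.4
rotvec to goal(tool) [-0.  0.  0.]
tool shift [-0.6  9.2  0.5] in goal frame [-0.6  9.2  0.5]
[ 0.22  0.41 -0.72  1.41  0.27  1.42 -2.33]
```

View pics/t3.png

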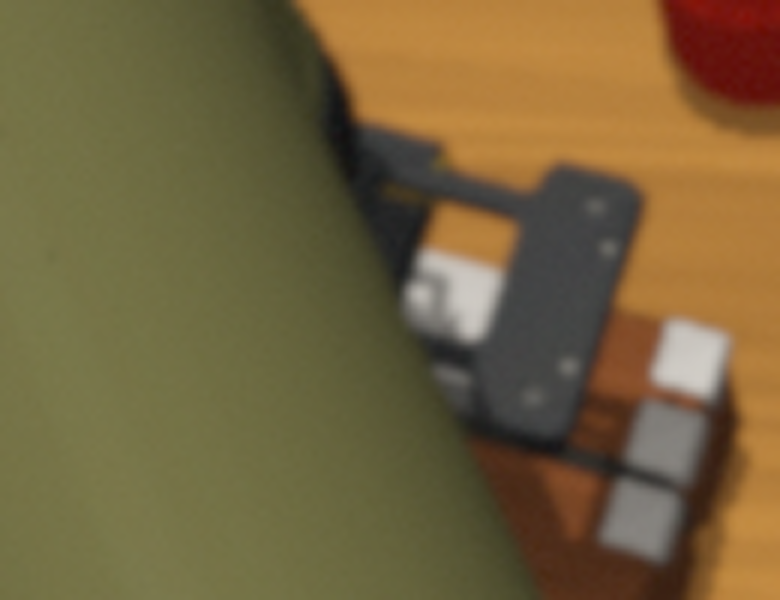

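>>> step_arm:
  moves: "0 0.01 0 0 0 0 0; 0 0.01 0 0 0 0 0; 0 0 0 0 0 0 0; 0 0 0 0 0 0 0; -0.0625 0 0 0 0 0 0"

```text
time: 4.65
ee_pos: [647.0, 167.4, 284.7]
tcp_rot: [-0.557, -0.432, 0.565, -0.429]
wrist_force: [0.4, 0.1, 0.7]
grip_width: 0.6
```

>>> step_arm:
  moves: "-0.05 0 0 0 0 0 0; 0 0 0.06 0 0 0 0; 0 0 0.06 0 0 0 0; 0 0 0.06 0 0 0 0; 0 0 0 0 0 0 0"

```text
time: 5.28
ee_pos: [602.8, -12.5, 340.2]
tcp_rot: [-0.562, -0.426, 0.564, -0.429]
wrist_force: [0.0, 0.5, -0.4]
grip_width: 0.3
```

```bash
python3 -c "
from h import *
report((22,0,300)); print(sense()['joint_positions'].round(2))
a=capture('scene')[30:130,155:275];b=capture('top')[125:225,90:210]
o=cv2.resize(cv2.hconcat([a,b]),None,fx=3.3,fy=3.3,interpolation=cv2.INTER_CUBIC);cv2.imwrite('pics/m4.png',o[:,:,::-1])"
```

```text
t 5.28 tcp [602.8 -12.5 340.2] case [  56.3 -186.9  340.2] F case [-0.1  0.5 -0.4] w 0.3
rotvec to goal(tool) [-0.011  0.004 -0.001]
tool shift [  39.4  -36.4 -186.7] in goal frame [  40.2  -34.3 -186.9]
[ 0.52  0.25 -0.68  1.36  0.16  1.59 -1.98]
```

View pics/m4.png

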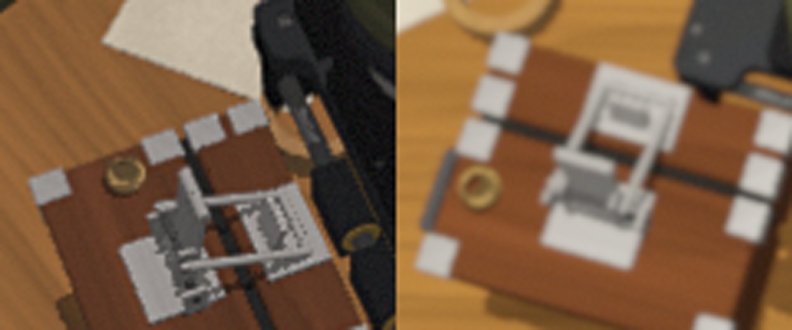

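>>> step_arm:
  moves: "0 -0.006 -0.06 -0.011 0.004 0 0; 0 -0.006 -0.06 0 0 0 0; 0 -0.006 -0.06 0 0 0 0; 0.04 0 -0.007 0 0 0 0; 0 0 0 0 0 0 0"

```text
time: 6.0
ee_pos: [630.7, 183.5, 297.3]
tcp_rot: [-0.556, -0.437, 0.558, -0.433]
wrist_force: [0.0, -0.8, -0.8]
grip_width: 0.3
```

```bash
python3 -c "
from h import *
report((38,0,204)); print(sense()['joint_positions'].round(2))"
```

```text
t 6.0 tcp [630.7 183.5 297.3] case [ 32.7   9.6 297.3] F case [ 0.2 -0.8 -0.8] w 0.3
rotvec to goal(tool) [ 0.016 -0.002  0.006]
tool shift [93.3  5.7  9.9] in goal frame [93.3  5.3  9.6]
[ 0.21  0.41 -0.75  1.29  0.27  1.55 -2.32]
```

>>> step_arm:
  moves: "0.03 0.008 0.009 0.016 -0.002 0.006 0; 0.033 0 0 0 0 0 0; 0.03 0 0 0 0 0 0; 0 0 0 0 0 0 0"

```text
time: 6.5
ee_pos: [638.3, 168.7, 206.5]
tcp_rot: [0.563, 0.428, -0.561, 0.43]
wrist_force: [0.0, -0.3, -0.7]
grip_width: 0.5
```

```bash
python3 -c "
from h import *
report((4,0,204))"
```

```text
t 6.5 tcp [638.3 168.7 206.5] case [ 43.9  -2.7 206.5] F case [ 0.1 -0.2 -0.7] w 0.5
rotvec to goal(tool) [-0.007  0.    -0.003]
tool shift [  2.4 -39.9  -2.4] in goal frame [  2.5 -39.9  -2.7]
```

>>> step_arm:
  moves: "0.002 -0.008 -0.002 -0.006 0 -0.003 0; 0 -0.008 0 0 0 0 0; 0 -0.008 0 0 0 0 0; 0 -0.008 0 0 0 0 0; 0 -0.008 0 0 0 0 0"

```text
time: 7.12
ee_pos: [600.7, 182.4, 205.9]
tcp_rot: [0.562, 0.43, -0.559, 0.432]
wrist_force: [0.6, -0.0, 0.1]
grip_width: 0.7
```

```bash
python3 -c "
from h import *
report((-9.6,0,203.9))"
```

```text
t 7.12 tcp [600.7 182.4 205.9] case [  4.    0.9 205.9] F case [0.6 0.1 0.1] w 0.7
rotvec to goal(tool) [ 0.    -0.002 -0.004]
tool shift [  1.9 -13.6   0.9] in goal frame [  2.  -13.6   0.9]
```

>>> step_arm:
  moves: "0.001 -0.007 0 0 0 0 0; 0.001 -0.007 0.001 0 0 0 0; 0.0025 -0.01 0 0 0 0 0; 0.0045 -0.009 0 0 0 0 0"

```text
time: 7.62
ee_pos: [570.3, 189.4, 196.8]
tcp_rot: [0.563, 0.429, -0.558, 0.432]
wrist_force: [7.4, -0.1, 1.6]
grip_width: 0.3
```

```bash
python3 -c "
from h import *
report((-36.5,0,191.2))
a=capture('scene')[30:130,155:275];b=capture('top')[125:225,90:210]
o=cv2.resize(cv2.hconcat([a,b]),None,fx=3.3,fy=3.3,interpolation=cv2.INTER_CUBIC);cv2.imwrite('pics/m5.png',o[:,:,::-1])"
```

```text
t 7.62 tcp [570.3 189.4 196.8] case [-27.2  -0.2 196.8] F case [7.2 1.8 1.6] w 0.3
rotvec to goal(tool) [-0.    -0.003 -0.007]
tool shift [ 5.5 -9.4 -0.2] in goal frame [ 5.6 -9.3 -0.2]
```

View pics/m5.png

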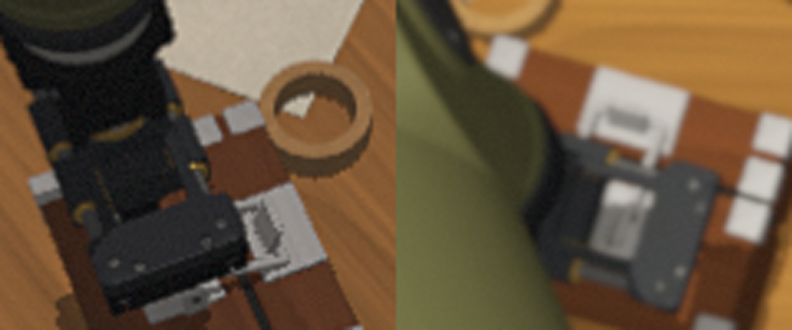

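>>> step_arm:
  moves: "0.006 -0.009 0 0 0.003 0.006 0; 0.0075 -0.007 0 0 0 0 0; 0.0065 -0.004 0 0 0 0 0"

```text
time: 8.1
ee_pos: [549.1, 194.9, 176.0]
tcp_rot: [0.564, 0.429, -0.557, 0.432]
wrist_force: [0.6, 0.2, 0.8]
grip_width: 0.6
```

```bash
python3 -c "
from h import *
report((-52.5,0,160.5))"
```

```text
t 8.1 tcp [549.1 194.9 176. ] case [-49.   -0.4 176. ] F case [0.6 0.4 0.8] w 0.6
rotvec to goal(tool) [ 0.    -0.005 -0.009]
tool shift [15.5 -3.6 -0.3] in goal frame [15.5 -3.5 -0.4]
```

>>> step_arm:
  moves: "0.006 -0.006 0 0 -0.005 -0.009 0; 0.006 -0.002 0 0 0 0 0; 0.003 0 0 0 0 0 0; 0.001 0 0 0 0 0 0"

```text
time: 8.6
ee_pos: [541.8, 197.3, 160.9]
tcp_rot: [-0.56, -0.431, 0.561, -0.431]
wrist_force: [-3.2, -1.2, 10.0]
grip_width: 0.4
```

```bash
python3 -c "
from h import *
report((-58,0,160.5))"
```

```text
t 8.6 tcp [541.8 197.3 160.9] case [-5.680e+01  1.000e-01  1.609e+02] F case [-2.8 -2.  10. ] w 0.4
rotvec to goal(tool) [0.001 0.    0.001]
tool shift [ 0.4 -1.2  0.1] in goal frame [ 0.4 -1.2  0.1]
```

Contact at z 160.9 with 10 N means the lever is flat. Next I retreat and look.

>>> step_arm:
  moves: "-0.02 0 0 0 0 0 0; -0.06 0 0 0 0 0 0; -0.06 0 0 0 0 0 0; 0 0 0.06 0 0 0 0; 0 0 0.06 0 0 0 0"

```text
time: 9.22
ee_pos: [511.3, 80.9, 302.0]
tcp_rot: [0.561, 0.431, -0.559, 0.432]
wrist_force: [1.9, -1.2, -0.1]
grip_width: 0.3
```

>>> step_arm:
  moves: "0 0 0.06 0 0 0 0; 0 0 0.06 0 0 0 0; 0 0 0.06 0 0 0 0; 0 0 0 0 0 0 0; 0 0 0 0 0 0 0"

```text
time: 9.85
ee_pos: [465.2, -92.0, 300.9]
tcp_rot: [0.561, 0.431, -0.56, 0.431]
wrist_force: [-0.1, 1.0, -0.3]
grip_width: 0.7
```

```bash
python3 -c "
from h import *
report()
a=capture('scene')[40:140,155:275];b=capture('top')[125:225,90:210]
o=cv2.resize(cv2.hconcat([a,b]),None,fx=3.3,fy=3.3,interpolation=cv2.INTER_CUBIC);cv2.imwrite('pics/m6.png',o[:,:,::-1])"
```

```text
t 9.85 tcp [465.2 -92.  300.9] case [ -56.2 -299.2  300.9] F case [-0.3  1.  -0.3] w 0.7
rotvec to goal(tool) [ 0.001 -0.001 -0.001]
```

View pics/m6.png

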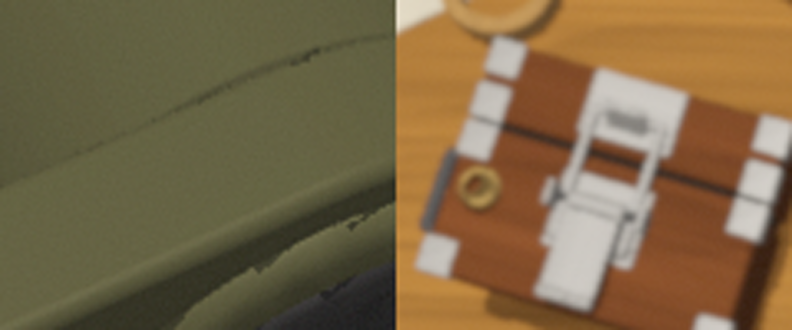

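The top view shows the lever flat, the loop over the hook, the seam closed and the spool still at about (478,186). I'm handing it in.

```bash
python3 -c "
from station import *
print(sign_off())"
```

```text
the job is handed in; nothing more can be done
None
```

The open case is now latched and clamped, and I handed the job in at about 9.9 s, well under the 38 s limit. I pushed the crossbar over with the closed fingers and it dropped behind the hook. Then I swept the lever back and down, and finished by pressing it flat.

**Checks that passed**
- **Loop:** a picture taken right after the push showed the bar behind the hook.
- **Lever:** it resisted with about 7 N near 0.9 rad. By about 0.3 rad the force had dropped to nearly zero, which fits the snap past centre. It stopped firm at z 160.9 mm under 10 N, against 160.5 mm for flat.
- **Final top view:** the lever lay flat, the loop was around the hook and the seam had closed. The spool was still standing in place and the robot was clear.

**Limits of the checks**
- The arm hid the case in the last scene view, so the final visual check rests on the top camera alone.
- The bar itself is hidden under the leaning hook once clamped. Its hold there is inferred from the resistance and the closed seam.

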